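Turn the trophy stand to show the two-handled cup

TASK

Turn the trophy turntable, by gently pushing it round at its rim with the fingertips, until the tall two-handled cup faces the front, that is, stands squarely behind the brass plaque that sticks out from the stand. Do not touch or lift the trophies: leave them standing in their places on the turntable, and leave the other things on the table where they are. Finish with the turntable at rest and the hand clear of it.

Things in the scene. Friction and masses are not known exactly. Their poses are not given: they have to be found in the camera images.
- stand: Fixed round dark-wood base under the turntable, 230 mm across, 26 mm high. Origin on the turntable's axis at table height, z up. Its front is its -x direction: there a tongue 70 mm wide and 12 mm high sticks out to 195 mm from the axis with a blank brass plaque on it. Place and heading vary; the front faces more or less away from the robot.
- plaque (a point): Centre of the blank brass plaque that marks the front of the stand, 175 mm from the turntable's axis, 15 mm above the table.
- turntable: Wooden turntable, 300 mm across, 18 mm thick, turns endlessly both ways about the vertical axis through its origin (centre of its underside, 30 mm above the table; top face at 48 mm). Its axes turn with it; the two-handled cup stands at (-55, 0) mm. Friction about 0.14 N m (1 N at the rim): it stays where it is left, without coasting. Only trophies and finger studs stand on it.
- cup_center (a point): The two-handled cup: the tallest trophy on the turntable and the only one with handles; silver metal on a dark wooden foot, 105 mm high, foot 44 mm across, bowl 54 mm across, 79 mm over the two handles, which stand to either side as seen from outside. Stands loose on the turntable, 55 mm from its axis. The point is on its axis, half-way up (52.5 mm above the turntable's top).
- ball_trophy_center (a point): Trophy with a 34 mm ball on a short column and a 44 mm round foot, 68 mm high; stands loose on the turntable, 55 mm from its axis, in one of the three other quarter places (which one varies); not to be touched. The point is on its axis, half-way up.
- goblet_center (a point): Plain goblet trophy without handles, 38 mm across, 44 mm round foot, 68 mm high; stands loose on the turntable, 55 mm from its axis, in one of the three other quarter places (which one varies); not to be touched. The point is on its axis, half-way up.
- disc_trophy_center (a point): Trophy with an upright 44 mm disc on a 44 mm round foot, 68 mm high; stands loose on the turntable, 55 mm from its axis, in one of the three other quarter places (which one varies); not to be touched. The point is on its axis, half-way up.
- polish: Jar of metal polish, 68 mm across, 75 mm high, on the table to the robot's left; origin under its centre. A bystander.
- brush: Small brush lying on the table to the robot's right; origin at its middle, on the table. A bystander.
- mug: White mug, 76 mm across, 90 mm high, on the table to the robot's right; origin under its centre. A bystander.
- wagon: Model railway wagon, 114 x 36 mm, 46 mm high, on the table to the robot's left; origin under its centre. A bystander.
- spare_cup: Larger plain cup on a round foot, 64 mm across, 95 mm high, standing on the table to the robot's left, not on the turntable; origin under its centre. A bystander.
- stud (a point): Top centre of one of eight like wooden finger studs near the turntable's rim, part of it: 16 mm across, 24 mm high (tops 72 mm above the table), evenly spaced on a circle of 135 mm radius, at 22.5, 67.5, 112.5 ... degrees from the cup's direction. This one is at +22.5 degrees from the turntable's x axis. A fingertip beside a stud pushes the turntable round.
Mind the look-alikes: they are no part of the job. What is shaped like the part that bears cup_center but red or turquoise is not meant.

How it is judged (in metres and radians):
At the end, for the whole second after the job is handed in: The two-handled cup's axis is within 10 mm sideways of the line from the turntable's axis to the middle of the plaque (about 10 degrees), on the plaque's side; the turntable is at rest; all four trophies stand upright within 8 mm of their places on the turntable (y of cup_center in the frame of stand between -0.01 and 0.01 m and x of cup_center in the frame of stand below -0.04 m and x of cup_center in the frame of turntable between -0.063 and -0.047 m and y of cup_center in the frame of turntable between -0.008 and 0.008 m and angular speed of turntable below 0.03 rad/s and angle between each of cup_center, ball_trophy_center, goblet_center, disc_trophy_center's own z axis and vertical below 0.08 rad and horizontal distance between ball_trophy_center and turntable between 0.047 and 0.063 m and horizontal distance between goblet_center and turntable between 0.047 and 0.063 m and horizontal distance between disc_trophy_center and turntable between 0.047 and 0.063 m); the robot touches nothing.
It fails at once if a trophy on the turntable is touched by the gripper or arm (contact force between any of the fingers, the arm and cup above 0.5 N or contact force between any of the fingers, the arm and ball_trophy above 0.5 N or contact force between any of the fingers, the arm and goblet above 0.5 N or contact force between any of the fingers, the arm and disc_trophy above 0.5 N).
It fails at once if a trophy on the turntable is lifted off it or tips over (height (world z) of cup_center above 0.1085 m or height (world z) of any of ball_trophy_center, goblet_center, disc_trophy_center above 0.09 m or angle between any of cup_center, ball_trophy_center, goblet_center, disc_trophy_center's own z axis and vertical above 0.3 rad).
It fails at once if one of the other things on the table is moved by more than 15 mm (distance of any of polish, brush, mug, wagon, spare_cup from where it was at the start of the episode above 0.015 m).
It fails at once if the turntable is pushed with more than 25 N (contact force between the fingers and turntable above 25 N).
It fails at once if the turntable is pushed with the arm or the gripper's body instead of the fingers (contact force between the arm and turntable above 2 N).
It also fails if it takes over 72 s, if anything falls off the work surface, if the arm or the gripper's body presses on something with over 40 N, if the wrist force passes 120 N, or if a joint passes its speed limit or range.

ROBOT

A 6-joint arm with a two-finger parallel gripper is mounted at the origin on the work surface. World frame = base frame: x ahead of the robot, y to its left, z up, the work surface at z = 0. Lengths are in mm, angles in rad, forces in N, time in s.
With the tool pointing down it reaches from about 300 to 750 mm from the base axis. Payload 8.5 kg.
Tool frame: the origin (TCP) lies midway between the tips of the shut fingers; the grasp point (between the pads) lies 19 mm behind it; z points along the fingers, y is the line along which they close (so a half turn about z gives the same grasp; the last joint's range is limited). The gripper opens to 88 mm and grips with 3 to 60 N. Pads are 18 mm wide; open, the fingers measure 123 mm over their backs; the gripper's body (75 mm by 187 mm) begins 45 mm behind the grasp point.
Start: joints at [0.898, 0.381, 1.297, -0, 1.464, -0.215], TCP at [243.076, 493.35, 238.748] pointing down, gripper open.
Joint ranges: [-3.11, 3.11], [-0.89, 2.33], [0.22, 2.48], [-1.42, 4.56], [0.17, 2.85], [-2.88, 2.88]. Speed limits (rad/s): [2.39, 2.39, 3.14, 3.14, 3.14, 3.14].

INTERFACE

Orientations are given as a 3x3 rotation matrix whose columns are the frame's x, y, z axes.
In Python, from bench import env gives the robot as it stands.
- The arm moves only by the shell command python3 -m crank 'ROWS'. ROWS is JSON, a list of rows, each a list of 3 entries, a list of its own where there are three numbers: the shift along the tool's x, y, z in mm, then the turn about the tool's z in degrees, then the gripper command: -1 is shut, 1 is fully open, values between are in proportion. A call has 1 to 5 rows; each row shifts and turns the commanded pose from where the row before left it, along the tool's axes as they then stand; what a row does not reach is not made up. A row lasts 1/10 s, in which the tool goes at most 50 mm and 8.59 degrees, less where a joint would pass 70% of its speed; a pose out of reach is approached as far as the arm can. A call with a gripper value outside its range is refused whole. The fingers move at their own pace and stop on an object; the grip force is fixed at half the most. Time passes only in rows, so rows that do not move let the fingers close. It gives the time, the measured TCP pose, the force, the opening and the grip force at its end, in the units of the state.
- env.sense(): the state, without advancing time (a new reading comes with each control period).
- env.read_camera(name): name is "scene" or "top"; returns a dict with "image" (420x560x3 uint8, red, green, blue), "intrinsics" (3x3 intrinsics, pixels), "cam_to_world" (4x4, takes a point from camera to world coordinates). Camera axes: x right, y down, z forward; pixel columns grow to the right and rows downward; lengths in mm; the calibration is good to about 2 mm. A picture is of the moment at which its call begins. There is no depth.
- env.close_job(): hands the job in; it is judged then, once.
The state is a dict: "time_s": time; "joint_positions": joint angles; "qd": joint speeds; "effort": joint torques, N m; "tcp_pos": TCP position; "eef_rot": TCP orientation; "force": force on the tool from outside, world axes, zero at the start; "wrist_torque": the same for the moment, N m; "gripper_width": opening from 0.0 (shut) to 1.0 (fully open); "finger_force": force on a finger pad.
Only numpy, scipy, OpenCV 4.12 (cv2) and the standard library are available. Lean on these libraries where they do the work, as an engineer would, in place of code of your own. Each camera call takes 0.05 s, during which the arm holds its last target. There are 200 camera calls.

## Working session

There is one attempt and no reset: what is moved stays moved. The work goes in short steps, Python scripts to look and compute and a shell command to move; the robot and the scene stay as the last step left them, time stands still between calls to the robot, and variables do not carry over. Pictures are saved under pics/ and viewed, at most 10 in all, crops included, and the job is handed in when it is done.

```bash
ls; mkdir -p pics; python3 - <<'E'
from bench import env
import cv2,numpy as np
for n in("top","scene"):
    c=env.read_camera(n);cv2.imwrite(f"pics/{n}0.png",c["image"][:,:,::-1]);print(n,c["intrinsics"].tolist(),np.round(c["cam_to_world"],3).tolist())
s=env.sense();print(s["time_s"],s["tcp_pos"],np.round(s["eef_rot"],3).tolist(),s["gripper_width"])
E
```

```text
pics
top [[391.0987442989517, 0.0, 282.55995654911305], [0.0, 391.0987442989517, 210.36499641683798], [0.0, 0.0, 1.0]] [[0.027, -0.991, 0.131, 377.569], [-0.999, -0.03, -0.023, 12.8], [0.026, -0.13, -0.991, 1096.966], [0.0, 0.0, 0.0, 1.0]]
scene [[379.5031239443845, 0.0, 278.9727715645333], [0.0, 379.5031239443845, 206.43367901042888], [0.0, 0.0, 1.0]] [[0.304, 0.506, -0.807, 1369.814], [0.953, -0.166, 0.255, -261.014], [-0.005, -0.846, -0.533, 669.685], [0.0, 0.0, 0.0, 1.0]]
0.1 [242.95042395 493.16087149 238.2104602 ] [[-0.897, 0.442, -0.001], [0.442, 0.897, -0.001], [0.0, -0.001, -1.0]] 1.002793759145657
```

View pics/top0.png

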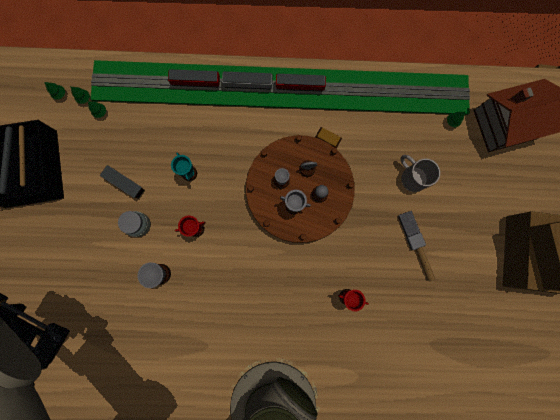

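View pics/scene0.png

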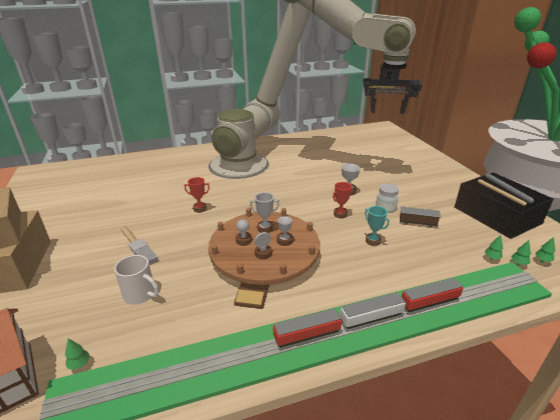

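The top view shows the turntable at about (300,189) and the plaque at (328,138). 

Candidates for the cup:
- **Silver two-handled cup:** on the turntable at top (295,201), scene (264,208). This is the one I choose.
- **Red cups:** top (190,227) and (354,300).
- **Turquoise cup:** top (182,165).
- **Plain silver spare cup:** top (152,275).
- **Goblet:** top (282,176), no handles.

Next I check the choice in one close crop.

```bash
cat > h.py <<'E'
import numpy as np,cv2
from bench import env
def ray(c,uv,z):
    K=c["intrinsics"];T=c["cam_to_world"]
    d=T[:3,:3]@np.linalg.solve(K,np.array([uv[0],uv[1],1.]));o=T[:3,3]
    return o+d*(z-o[2])/d[2]
def proj(c,p):
    T=c["cam_to_world"];q=T[:3,:3].T@(np.array(p,float)-T[:3,3]);q=c["intrinsics"]@q
    return q[:2]/q[2]
E
python3 - <<'E'
from h import *
c=env.read_camera("top");im=c["image"][:,:,::-1]
# orange/brown disc mask
hsv=cv2.cvtColor(np.ascontiguousarray(im),cv2.COLOR_BGR2HSV)
m=cv2.inRange(hsv,(3,110,40),(14,255,255));m[:, :225]=0;m[:,375:]=0;m[:125]=0;m[255:]=0
k=cv2.morphologyEx(m,cv2.MORPH_CLOSE,np.ones((9,9)));ct=max(cv2.findContours(k,0,1)[0],key=cv2.contourArea)
e=cv2.fitEllipse(cv2.convexHull(ct));print(e)
A=ray(c,e[0],48);print("axis",A)
pl=cv2.inRange(hsv,(18,120,60),(32,255,255));pl[:,:310]=0;pl[:,345:]=0;pl[:122]=0;pl[152:]=0
mm=cv2.moments(pl,True);p=(mm['m10']/mm['m00'],mm['m01']/mm['m00']);P=ray(c,p,15);print(p,mm['m00'],P,np.linalg.norm((P-A)[:2]))
print("front ang",np.degrees(np.arctan2(*(P-A)[1::-1])))
for u in[(295,201)]:
  for z in(100,150):
    q=ray(c,u,z)-A;print(z,q,np.linalg.norm(q[:2]),np.degrees(np.arctan2(q[1],q[0])))
cr=cv2.resize(im[120:255,230:370],None,fx=4.4,fy=4.4,interpolation=cv2.INTER_CUBIC);cv2.imwrite("pics/crop1.png",cr)
E
```

```text
((294.4870300292969, 190.8116912841797), (144.18580627441406, 228.266845703125), 94.91084289550781)
axis [570.69066947 -42.09944655  48.        ]
(328.8796296296296, 135.6898148148148) 216.0 [ 740.57689489 -139.01106281   15.        ] 195.5842298098744
front ang -29.70260165062978
100 [-36.23429716   0.78756852  52.        ] 36.24285522192441 178.75484688212356
150 [-44.10252275   3.50141343 102.        ] 44.24129754872001 175.46066122276048
```

View pics/crop1.png

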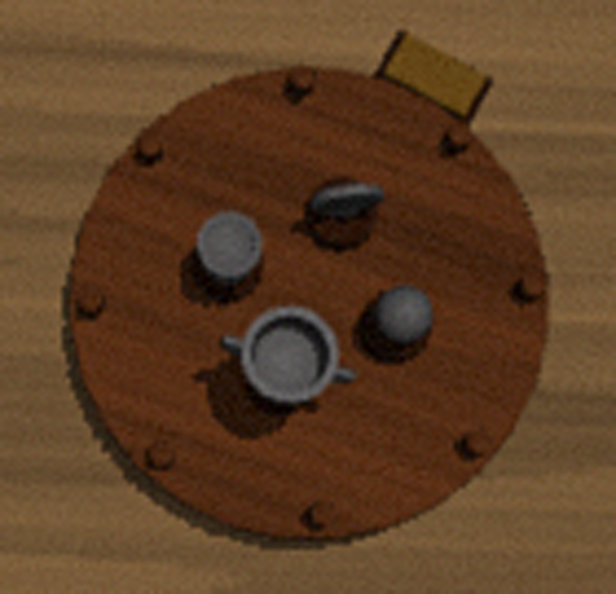

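The crop confirms it. The silver two-handled cup is at crop (290,355), the ball at (403,313), the goblet at (230,245) and the disc at (345,200). The plaque is at the upper right, crop (437,75), and the eight stud tops are visible. Now I fit the pose.

```bash
cat > fit.py <<'E'
from h import *
from scipy.optimize import least_squares
def fit(c,studs,pl,cup):
    S=np.array([ray(c,s,72)[:2] for s in studs])
    a=cv2.fitEllipse(np.float32(S))[0] if 0 else S.mean(0)
    def f(p):
        d=S-p[:2];th=np.arctan2(d[:,1],d[:,0])-p[2]
        return np.r_[np.hypot(*d.T)-135,135*((th-np.pi/8+np.pi/8)%(np.pi/4)-np.pi/8)]
    r=min((least_squares(f,[*a,t]) for t in np.radians([0,11,22,33])),key=lambda r:r.cost)
    A=r.x[:2];P=ray(c,pl,15)[:2]-A;C=ray(c,cup,153)[:2]-A
    g=lambda v:np.degrees(np.arctan2(v[1],v[0]))
    print("axis",A,"rms",np.sqrt(2*r.cost/len(S)),"plaque",np.hypot(*P),g(P),"cup",np.hypot(*C),g(C))
    st=np.degrees(r.x[2])
    ca=g(C); k=np.round((ca-st-22.5)/45); cs=st+22.5+45*k
    print("cup dir from studs",cs%360,"turn needed",(g(P)-cs+180)%360-180)
    return A,cs
E
python3 - <<'E'
from fit import *
c=env.read_camera("top")
u=lambda l:[((x+.5)/4.4-.5+230,(y+.5)/4.4-.5+120) for x,y in l]
A,cs=fit(c,u([(300,85),(455,140),(527,290),(472,445),(315,515),(160,457),(90,303),(148,152)]),u([(437,75)])[0],u([(290,355)])[0])
for k in range(8):
    t=np.radians(cs+22.5+45*k);p=A+135*np.r_[np.cos(t),np.sin(t)]
    print(k,(cs+22.5+45*k)%360,p,(proj(c,[*p,72])-[229.5,119.5])*4.4)
for n,uv,z in [("red",(190,222),70),("spare",(152,272),95),("polish",(133,220),75),("teal",(182,160),70),("wagon",(122,182),46),("mug",(424,173),90),("red2",(354,297),70),("brush",(415,245),15)]: print(n,ray(c,uv,z))
E
```

```text
axis [576.984277   -54.74010373] rms 2.37779029641177 plaque 181.5567464291706 -27.72087500296733 cup 51.345692265081944 162.938141342509
cup dir from studs 183.67308778980913 turn needed 148.60603720722355
0 206.17308778980913 [ 455.8264144  -114.28649177] [404.3912474  499.42923271]
1 251.17308778980913 [ 533.41838554 -182.51730475] [518.64880581 374.53304395]
2 296.17308778980913 [ 636.53066504 -175.89796634] [508.74357931 207.68967453]
3 341.17308778980913 [704.76147803 -98.3059952 ] [384.10585144  95.5683764 ]
4 26.17308778980913 [698.14213961   4.80628431] [216.67810848 100.30103625]
5 71.17308778980913 [620.55016847  73.03709729] [100.9405761 220.0673986]
6 116.17308778980913 [517.43788896  66.41775887] [105.65520324 388.31329541]
7 161.1730877898092 [449.20707598 -11.17421227] [231.77207954 505.56516421]
red [474.96671978 231.37292606  70.        ]
spare [343.84756316 313.62487628  95.        ]
polish [475.37858378 377.97020584  75.        ]
teal [640.83354392 262.20998834  70.        ]
wagon [580.52980989 425.67773084  46.        ]
mug [ 621.84533048 -383.07714951   90.        ]
red2 [ 292.71563768 -201.3394612    70.        ]
brush [ 434.24868815 -383.01883411   15.        ]
```

```bash

python3 -m crank '[[[-20,-8,0],0,-1],[[-40,-15,0],0,-1],[[-40,-15,0],0,-1],[[-40,-15,0],0,-1],[[-40,-15,0],0,-1]]'
python3 -m crank '[[[-40,-15,0],0,-1],[[-40,-15,0],0,-1],[[-40,-15,0],0,-1],[[-40,-15,0],0,-1],[[-40,-15,0],0,-1]]'
python3 -m crank '[[[-40,-15,0],0,-1],[[-40,-15,0],0,-1],[[-40,-15,0],0,-1],[[-40,-15,0],0,-1],[[-40,-14,0],0,-1]]'
python3 -m crank '[[[-32,-8,0],0,-1],[[0,0,0],8,-1],[[0,0,0],8,-1],[[0,0,0],8,-1],[[0,0,0],8,-1]]'
python3 -m crank '[[[0,0,0],8,-1],[[0,0,0],8,-1],[[0,0,0],8,-1],[[0,0,0],8,-1],[[0,0,0],8,-1]]'
python3 -m crank '[[[0,0,0],8,-1],[[0,0,0],8,-1],[[0,0,0],8,-1],[[0,0,0],8,-1],[[0,0,0],8,-1]]'
python3 -m crank '[[[0,0,0],8,-1],[[0,0,0],0,-1],[[0,0,0],0,-1]]'
```

```text
time_s: 0.7
tcp_pos: [375.3, 351.4, 238.7]
eef_rot: [[-0.897, 0.442, -0.0], [0.442, 0.897, -0.0], [0.0, -0.0, -1.0]]
force: [0.2, 0.8, 0.5]
gripper_width: 0.572
finger_force: 0.0
time_s: 1.2
tcp_pos: [521.7, 195.6, 238.6]
eef_rot: [[-0.897, 0.442, -0.0], [0.442, 0.897, 0.0], [0.0, -0.0, -1.0]]
force: [0.7, 0.2, 0.3]
gripper_width: 0.118
finger_force: 0.0
time_s: 1.7
tcp_pos: [668.3, 40.8, 238.6]
eef_rot: [[-0.897, 0.442, -0.0], [0.442, 0.897, 0.0], [0.0, -0.0, -1.0]]
force: [0.1, -0.1, 0.7]
gripper_width: 0.001
finger_force: 0.0
time_s: 2.2
tcp_pos: [692.6, 20.9, 238.3]
eef_rot: [[-0.521, 0.853, -0.001], [0.853, 0.521, 0.0], [0.001, -0.001, -1.0]]
force: [0.3, 0.4, -1.1]
gripper_width: 0.002
finger_force: 0.0
time_s: 2.7
tcp_pos: [692.5, 21.1, 238.4]
eef_rot: [[0.149, 0.989, -0.001], [0.989, -0.149, 0.0], [-0.0, -0.001, -1.0]]
force: [-0.7, -0.1, -0.1]
gripper_width: 0.004
finger_force: 0.0
time_s: 3.2
tcp_pos: [692.5, 21.0, 238.4]
eef_rot: [[0.75, 0.662, -0.001], [0.662, -0.75, 0.0], [-0.0, -0.001, -1.0]]
force: [-0.6, -0.4, -0.1]
gripper_width: 0.005
finger_force: 0.0
time_s: 3.5
tcp_pos: [692.6, 21.0, 238.5]
eef_rot: [[0.829, 0.559, -0.0], [0.559, -0.829, 0.0], [-0.0, -0.0, -1.0]]
force: [-0.8, -0.6, -0.1]
gripper_width: 0.006
finger_force: 0.0
```

```bash
cat > where.py <<'E'
from h import *
s=env.sense();A=np.array([577,-54.7]);d=s["tcp_pos"][:2]-A;R=s["eef_rot"]
print(s["time_s"],s["tcp_pos"],"R",np.hypot(*d),"th",np.degrees(np.arctan2(d[1],d[0])),"xang",np.degrees(np.arctan2(R[1,0],R[0,0])),"F",s["force"],s["gripper_width"],np.round(s["joint_positions"],2))
E
python3 where.py
```

```text
3.5 [692.58266403  21.02683328 238.49943822] R 138.18069873018047 th 33.23180134617486 xang 33.98456245220395 F [-0.83169565 -0.55249037 -0.06427781] 0.006194431793319493 [-0.14  0.65  0.83 -0.    1.66  0.84]
```

```bash

python3 -m crank '[[[0,0,30],0,-1],[[0,0,40],0,-1],[[0,0,40],0,-1],[[0,0,30],0,-1],[[0,0,0],0,-1]]'
python3 - <<'E'
from h import *
c=env.read_camera("scene");cv2.imwrite("pics/scene1.png",cv2.resize(c["image"][100:350,120:420,::-1],None,fx=2.4,fy=2.4,interpolation=2))
E
```

```text
time_s: 4.0
tcp_pos: [690.6, 21.3, 94.2]
eef_rot: [[0.83, 0.558, -0.009], [0.558, -0.83, 0.001], [-0.007, -0.006, -1.0]]
force: [-0.8, -0.3, -0.2]
gripper_width: 0.005
finger_force: 0.0
```

View pics/scene1.png

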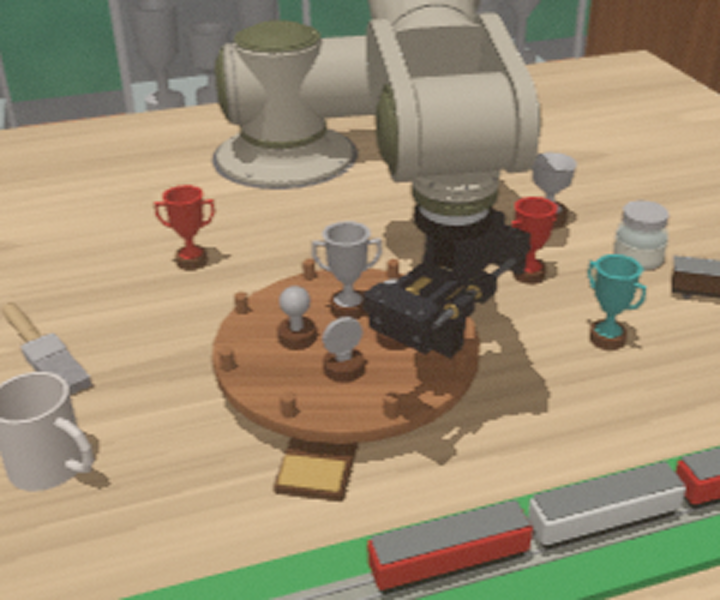

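The hand is held above the rim on the left, with its long side tangential, and the cup at crop (348,260) is clear of it. I'll check a few projections before lowering.

```bash
python3 where.py; python3 - <<'E'
from h import *
c=env.read_camera("scene");s=env.sense();R=s["eef_rot"];t=s["tcp_pos"]
f=lambda p:np.round((proj(c,p)-[120,100])*2.4)
print("tip",f(t))
for x in(-37.5,37.5):
  for y in(-93,93): print(x,y,f(t+R@[x,y,-64]))
A=np.array([577,-54.7])
for k in range(8):
  a=np.radians(183.7+45*k);print(183.7+45*k-360,f([*(A+135*np.r_[np.cos(a),np.sin(a)]),72]))
E
```

```text
4.05 [692.0058303   21.11241112  97.49346826] R 137.74564488031274 th 33.393068073673284 xang 33.896573990809074 F [0.28078592 0.86472218 0.31228553] 0.004598113390429731 [-0.14  0.74  1.05  0.    1.35  0.84]
tip [447. 347.]
-37.5 -93 [470. 244.]
-37.5 93 [358. 326.]
37.5 -93 [531. 267.]
37.5 93 [423. 357.]
-176.3 [308. 258.]
-131.3 [239. 292.]
-86.30000000000001 [225. 347.]
-41.30000000000001 [286. 393.]
3.6999999999999886 [389. 393.]
48.69999999999999 [459. 348.]
93.69999999999999 [455. 293.]
138.7 [392. 259.]
```

```bash

python3 -m crank '[[[0,0,15],0,-1],[[0,0,16],0,-1],[[0,0,10],0,-1],[[0,0,0],0,-1]]'; 
python3 -m crank '[[[0,-2.4,0],-1,-1],[[0,-2.4,0],-1,-1],[[0,-2.4,0],-1,-1],[[0,-2.4,0],-1,-1],[[0,-2.4,0],-1,-1]]'
python3 -m crank '[[[0,-2.4,0],-1,-1],[[0,-2.4,0],-1,-1],[[0,-2.4,0],-1,-1],[[0,-2.4,0],-1,-1],[[0,-2.4,0],-1,-1]]'
python3 where.py
```

```text
time_s: 4.5
tcp_pos: [692.7, 21.0, 58.0]
eef_rot: [[0.831, 0.556, 0.0], [0.556, -0.831, -0.0], [0.0, 0.0, -1.0]]
force: [-0.2, 0.2, -0.4]
gripper_width: 0.004
finger_force: 0.0
time_s: 5.0
tcp_pos: [685.7, 30.9, 58.1]
eef_rot: [[0.779, 0.628, 0.001], [0.628, -0.779, -0.0], [0.0, 0.001, -1.0]]
force: [0.6, -0.1, 0.4]
gripper_width: 0.005
finger_force: 0.6
time_s: 5.5
tcp_pos: [677.6, 39.9, 57.7]
eef_rot: [[0.721, 0.693, -0.0], [0.693, -0.721, -0.0], [-0.0, 0.0, -1.0]]
force: [-0.1, -2.1, 1.5]
gripper_width: 0.005
finger_force: 0.6
5.5 [677.60697001  39.94417428  57.74861108] R 138.12777468936224 th 43.250781676110286 xang 43.853176518835 F [-0.05500027 -2.11847501  1.48279434] 0.005294082897589272 [-0.12  0.76  1.14 -0.    1.24  0.69]
```

```bash

python3 -m crank '[[[-0.1,-4.8,0],-2,-1],[[-0.2,-7.2,0],-3,-1],[[-0.3,-9.6,0],-4,-1],[[-0.3,-9.6,0],-4,-1],[[-0.3,-9.6,0],-4,-1]]'
python3 -m crank '[[[-0.3,-9.6,0],-4,-1],[[-0.3,-9.6,0],-4,-1],[[-0.3,-9.6,0],-4,-1],[[-0.2,-7.2,0],-3,-1],[[-0.1,-4.8,0],-2,-1]]'
python3 where.py; python3 - <<'E'
from h import *
for n in ["top"]:
  c=env.read_camera(n);cv2.imwrite("pics/t2.png",cv2.resize(c["image"][110:260,220:380,::-1],None,fx=4,fy=4,interpolation=2))
E
```

```text
time_s: 6.0
tcp_pos: [645.2, 65.0, 57.6]
eef_rot: [[0.485, 0.874, -0.0], [0.874, -0.485, -0.0], [-0.0, -0.0, -1.0]]
force: [1.2, -1.2, 0.1]
gripper_width: 0.008
finger_force: 0.7
time_s: 6.5
tcp_pos: [607.1, 79.6, 57.7]
eef_rot: [[0.209, 0.978, -0.0], [0.978, -0.209, 0.0], [0.0, -0.0, -1.0]]
force: [0.9, -1.8, -0.1]
gripper_width: 0.003
finger_force: 0.6
6.5 [607.0823002   79.56963914  57.7016555 ] R 137.59825863524145 th 77.37176535375967 xang 77.93463566342659 F [ 0.86078313 -1.8039576  -0.07607488] 0.0034901482655691684 [-0.06  0.66  1.36  0.    1.12  0.15]
```

View pics/t2.png

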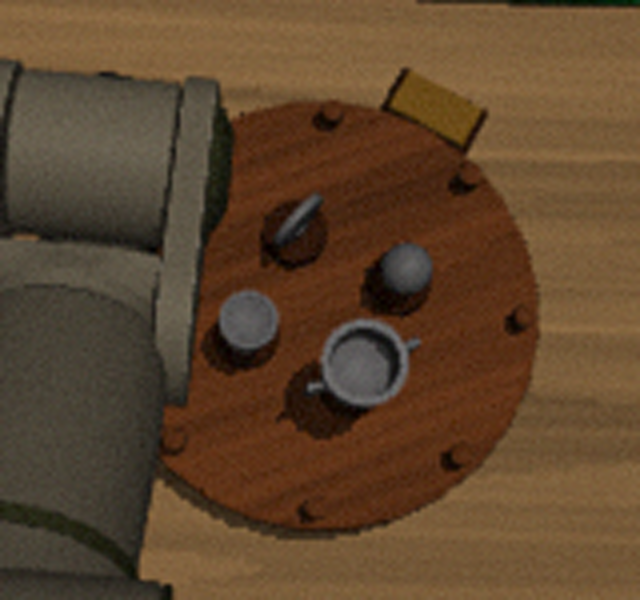

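The turntable has turned about 38° anticlockwise. The cup is at crop (365,365), all four trophies are standing, and the push forces are small. I'll continue the stroke.

```bash

python3 -m crank '[[[-0.1,-4.8,0],-2,-1],[[-0.2,-7.2,0],-3,-1],[[-0.3,-9.6,0],-4,-1],[[-0.3,-9.6,0],-4,-1],[[-0.3,-9.6,0],-4,-1]]'
python3 -m crank '[[[-0.3,-9.6,0],-4,-1],[[-0.3,-9.6,0],-4,-1],[[-0.3,-9.6,0],-4,-1],[[-0.3,-9.6,0],-4,-1],[[-0.3,-9.6,0],-4,-1]]'
python3 -m crank '[[[-0.3,-9.6,0],-4,-1],[[-0.3,-9.6,0],-4,-1],[[-0.3,-9.6,0],-4,-1],[[-0.2,-7.2,0],-3,-1],[[-0.1,-4.8,0],-2,-1]]'
python3 where.py
```

```text
time_s: 7.05
tcp_pos: [567.0, 82.0, 57.7]
eef_rot: [[-0.086, 0.996, 0.001], [0.996, 0.086, -0.0], [-0.0, 0.001, -1.0]]
force: [1.8, -0.9, 0.4]
gripper_width: 0.005
finger_force: 0.7
time_s: 7.55
tcp_pos: [520.8, 70.0, 57.9]
eef_rot: [[-0.421, 0.907, 0.001], [0.907, 0.421, 0.0], [-0.0, 0.001, -1.0]]
force: [0.9, -0.7, -0.7]
gripper_width: 0.005
finger_force: 0.7
time_s: 8.05
tcp_pos: [486.6, 47.7, 57.9]
eef_rot: [[-0.667, 0.745, 0.0], [0.745, 0.667, 0.0], [-0.0, 0.0, -1.0]]
force: [0.9, 0.6, 0.2]
gripper_width: 0.004
finger_force: 0.5
8.05 [486.60319191  47.69012473  57.85386566] R 136.58448139129635 th 131.4402047461208 xang 131.85721097784858 F [0.9132003  0.59189356 0.17823008] 0.003679276267925204 [-0.15  0.5   1.72  0.    0.92 -0.88]
```

```bash

python3 -m crank '[[[-0.1,-4.8,0],-2,-1],[[-0.1,-7.2,0],-3,-1],[[-0.2,-9.6,0],-4,-1],[[-0.2,-9.6,0],-4,-1],[[-0.2,-9.6,0],-4,-1]]'
python3 -m crank '[[[-0.3,-9.6,0],-4,-1],[[-0.3,-9.6,0],-4,-1],[[-0.3,-9.6,0],-4,-1],[[-0.3,-9.6,0],-4,-1],[[-0.3,-9.6,0],-4,-1]]'
python3 -m crank '[[[-0.3,-9.6,0],-4,-1],[[-0.3,-9.6,0],-4,-1],[[-0.3,-9.6,0],-4,-1],[[-0.2,-9.6,0],-4,-1],[[-0.2,-9.6,0],-4,-1]]'
python3 -m crank '[[[-0.2,-9.6,0],-4,-1],[[-0.1,-7.2,0],-3,-1],[[-0.1,-4.8,0],-2,-1],[[0,0,0],0,-1]]'
python3 where.py; python3 - <<'E'
from h import *
c=env.read_camera("top");cv2.imwrite("pics/t3.png",cv2.resize(c["image"][110:260,220:380,::-1],None,fx=4,fy=4,interpolation=2))
E
```

```text
time_s: 8.55
tcp_pos: [460.5, 16.7, 57.9]
eef_rot: [[-0.857, 0.516, 0.001], [0.516, 0.857, 0.0], [-0.001, 0.001, -1.0]]
force: [1.3, 0.7, -0.2]
gripper_width: 0.005
finger_force: 0.7
time_s: 9.05
tcp_pos: [442.9, -27.8, 57.8]
eef_rot: [[-0.981, 0.192, 0.0], [0.192, 0.981, 0.0], [-0.0, 0.001, -1.0]]
force: [0.9, 1.3, 0.3]
gripper_width: 0.002
finger_force: 0.7
time_s: 9.55
tcp_pos: [441.2, -75.5, 57.7]
eef_rot: [[-0.988, -0.155, -0.001], [-0.155, 0.988, 0.001], [0.001, 0.001, -1.0]]
force: [-1.1, 1.4, 1.5]
gripper_width: 0.009
finger_force: 0.7
time_s: 9.95
tcp_pos: [446.4, -96.8, 57.7]
eef_rot: [[-0.952, -0.305, 0.0], [-0.305, 0.952, 0.0], [-0.0, 0.0, -1.0]]
force: [0.1, -0.1, -0.2]
gripper_width: 0.004
finger_force: 0.0
9.95 [446.38662387 -96.84139348  57.70266408] R 137.24340081754912 th -162.11810647198703 xang -162.25986846392172 F [ 0.06641359 -0.05581199 -0.21986079] 0.0036491489642153678 [-0.47  0.46  1.81  0.    0.88 -2.35]
```

View pics/t3.png

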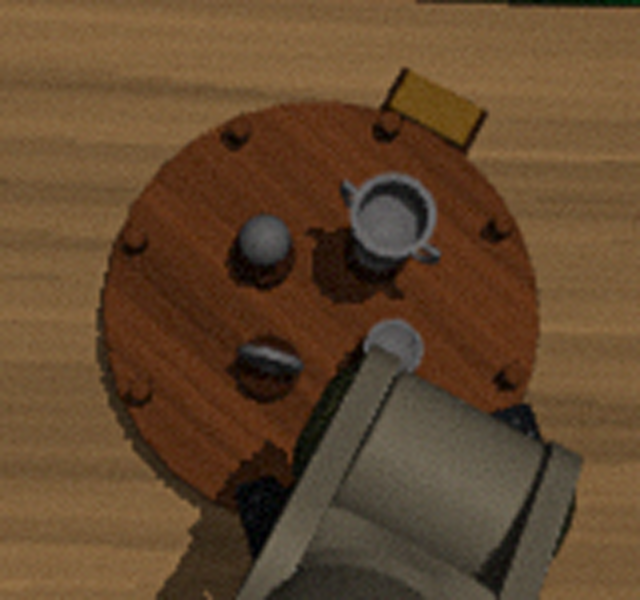

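The cup is now near the plaque: cup rim at crop (392,218), plaque at (435,107). I'll measure the remainder from the six visible studs.

```bash
sed -i 's/st+22.5+45\*k/st+45*k/;s/(ca-st-22.5)/(ca-st)/' fit.py; python3 - <<'E'
from fit import *
c=env.read_camera("top")
u=lambda l:[((x+.5)/4-.5+220,(y+.5)/4-.5+110) for x,y in l]
fit(c,u([(236,131),(388,121),(497,227),(507,375),(135,239),(135,388)]),u([(435,108)])[0],u([(392,216)])[0])
A=np.array([577,-54.7]);print([((proj(c,[*(A+r*np.r_[np.cos(t),np.sin(t)]),z])-[219.5,109.5])*4).round(0).tolist() for t in [np.radians(-27.7)] for r,z in[(175,15),(55,153),(155,12)]])
E
```

```text
axis [578.83114239 -53.98525146] rms 2.433609497704657 plaque 179.56602633126877 -27.748370973334854 cup 57.53351032430083 -41.97479665417648
cup dir from studs 318.76062660190564 turn needed 13.491002424759529
[[433.0, 116.0], [373.0, 209.0], [419.0, 141.0]]
```

```bash

python3 -m crank '[[[-0.1,-4.8,0],-2,-1],[[-0.2,-7.2,0],-3,-1],[[-0.2,-9.6,0],-4,-1],[[-0.2,-7.2,0],-3,-1],[[-0.1,-3.6,0],-1.5,-1]]'
python3 -m crank '[[[0,0,0],0,-1],[[0,10,0],0,-1],[[0,10,0],0,-1],[[0,0,0],0,-1]]'
python3 -m crank '[[[0,0,-20],0,-1],[[0,0,-40],0,-1],[[0,0,-40],0,-1],[[0,0,-40],0,-1],[[0,0,-20],0,-1]]'
python3 -m crank '[[[30,0,0],0,-1],[[40,0,0],0,-1],[[40,0,0],0,-1],[[20,0,0],0,-1],[[0,0,0],0,-1]]'
python3 where.py; python3 - <<'E'
from h import *
c=env.read_camera("top");cv2.imwrite("pics/t4.png",cv2.resize(c["image"][110:260,220:380,::-1],None,fx=4,fy=4,interpolation=2))
E
```

```text
time_s: 10.55
tcp_pos: [459.6, -126.0, 57.7]
eef_rot: [[-0.854, -0.52, -0.001], [-0.52, 0.854, 0.0], [0.0, 0.001, -1.0]]
force: [-1.2, -0.6, -0.1]
gripper_width: 0.007
finger_force: 0.4
time_s: 10.95
tcp_pos: [448.1, -107.3, 57.8]
eef_rot: [[-0.854, -0.52, -0.001], [-0.52, 0.854, 0.001], [0.001, 0.001, -1.0]]
force: [0.8, -0.3, -0.3]
gripper_width: 0.003
finger_force: 0.0
time_s: 11.45
tcp_pos: [449.7, -108.9, 221.0]
eef_rot: [[-0.855, -0.519, 0.004], [-0.519, 0.855, -0.002], [-0.002, -0.004, -1.0]]
force: [0.7, 0.3, 0.3]
gripper_width: 0.007
finger_force: 0.0
time_s: 11.95
tcp_pos: [341.1, -172.5, 217.9]
eef_rot: [[-0.859, -0.511, -0.004], [-0.511, 0.859, -0.004], [0.005, -0.002, -1.0]]
force: [-0.2, -0.3, 0.5]
gripper_width: 0.001
finger_force: 0.0
11.95 [ 341.05943948 -172.5297815   217.89090244] R 263.7267629728058 th -153.4622502856136 xang -149.2505128983575 F [-0.21429012 -0.26757617  0.47300127] 0.0014686904492593519 [-0.78  0.1   1.75 -0.01  1.29 -2.88]
```

View pics/t4.png

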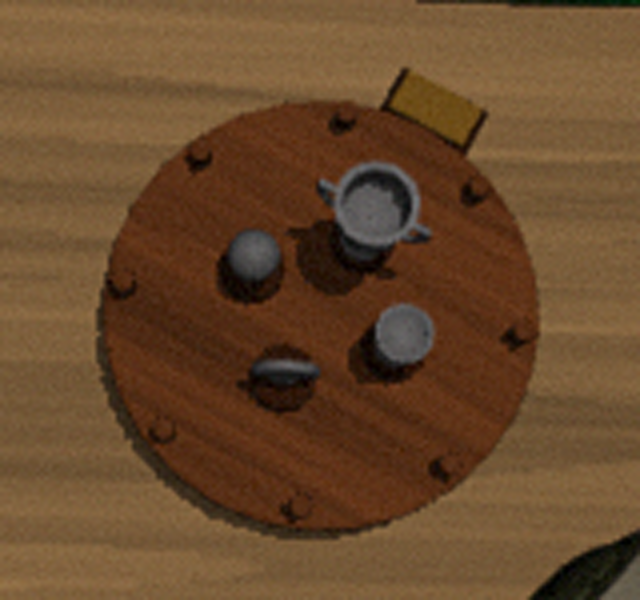

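The cup now stands behind the plaque: rim at crop (376,205) against a predicted (373,209). The hand is clear. I'll back the last joint off its limit and measure.

```bash
python3 -m crank '[[[0,0,0],5,-1],[[0,0,0],8,-1],[[0,0,0],5,-1],[[0,0,0],0,-1]]'; python3 - <<'E'
from fit import *
c=env.read_camera("top")
u=lambda l:[((x+.5)/4-.5+220,(y+.5)/4-.5+110) for x,y in l]
fit(c,u([(343,120),(475,190),(517,335),(443,466),(298,506),(162,429),(122,283),(199,156)]),u([(435,108)])[0],u([(376,203)])[0])
E
python3 where.py
```

```text
time_s: 12.4
tcp_pos: [343.0, -171.7, 217.6]
eef_rot: [[-0.974, -0.225, -0.004], [-0.225, 0.974, -0.004], [0.004, -0.003, -1.0]]
force: [-0.0, -0.3, -0.0]
gripper_width: 0.004
finger_force: 0.0
axis [577.35966497 -54.4459285 ] rms 2.6289404074037948 plaque 180.65710404671916 -27.401783836553474 cup 59.18835538709629 -28.171272520224377
cup dir from studs 331.8651108219057 turn needed 0.733105341540778
12.45 [ 342.8664126  -171.7581496   217.65651686] R 261.76544297359214 th -153.436641113093 xang -166.8452861556731 F [ 0.68896428 -0.02591346 -0.28199695] 0.00102503184778458 [-0.77  0.11  1.75 -0.01  1.29 -2.57]
```

Only about 0.7° remains, well within the 10° tolerance, so I'm handing in.

```bash
python3 -c "
from bench import env
print(env.close_job())"
```

```text
the job is handed in; nothing more can be done
None
```

I turned the turntable about 171° anticlockwise by its studs: the two-handled cup stands behind the plaque, within about 1° by the last picture, the trophies are upright, the hand is clear, and the job is handed in (no verdict was returned).

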